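# Clear and restart the yellow kitchen timer

## Robot

A 7-joint arm with a two-finger parallel gripper is mounted at the origin on the work surface. World frame = base frame: x ahead of the robot, y to its left, z up, the work surface at z = 0. Lengths are in mm, angles in rad, forces in N, time in s.
With the tool pointing down it reaches from about 400 to 875 mm from the base axis. Payload 4.4 kg.
Tool frame: the origin (TCP) lies between the finger pads, 19 mm behind the fingertips; this is the grasp point; z points along the fingers, y is the line along which they close (so a half turn about z gives the same grasp; the last joint's range is limited). The gripper opens to 85 mm and grips with 20 to 120 N. Pads are 22 mm wide; open, the fingers measure 114 mm over their backs; the gripper's body (76 mm by 85 mm) begins 54 mm behind the grasp point. The pads swing forward as they close: fully open they stand 13 mm farther back than shut.
Start: joints at [1.108, 0.628, 0.038, 1.517, -0.027, 0.996, -0.02], TCP at [251.232, -599.5, 250.013] pointing down, gripper open.
Joint ranges: [-3.06, 3.06], [-0.37, 2.12], [-1.25, 1.32], [0.18, 2.47], [-1.1, 4.24], [0.23, 1.98], [-2.94, 2.94]. Speed limits (rad/s): [2.57, 2.57, 3.14, 3.14, 3.14, 3.14, 3.14].

## Interface

Orientations are given as [roll, pitch, yaw] about the fixed x, y, z axes, in that order (R = Rz(yaw) Ry(pitch) Rx(roll)).
In Python, from cell import ctrl gives the robot as it stands. The module is installed in compiled form; this text tells all that it offers.
- The arm moves only by the tool play_rows, never from a script. Its argument "targets" is a list of rows, each a list of 5 numbers: the closure, from 0 (fully open) to 1 (shut), then the shift along the tool's x, y, z in cm, then the turn about the tool's z in degrees. In form: [[gripper, dx, dy, dz, spin], ...]. A call has 1 to 10 rows; each row is the pose to reach, as a shift and turn from the pose commanded when the call began, along the tool's axes at that moment; what a row does not reach only later rows make up. A row lasts 1/10 s, in which the tool goes at most 50 mm and 8.59 degrees, less where a joint would pass 70% of its speed; a pose out of reach is approached as far as the arm can. A call with a gripper value outside its range is refused whole. The fingers move at their own pace and stop on an object; the grip force is fixed at half the most. Time passes only in rows, so rows that repeat a pose let the fingers close. It gives the time, the measured TCP pose, the force, the opening and the grip force at its end, in the units of the state.
- ctrl.read_state(): the state, without advancing time (a new reading comes with each control period).
- ctrl.get_image(name): name is "side" or "top"; returns (picture, depth): 480x640x3 uint8, red, green, blue; 480x640 float32, mm along the optical axis (not along the pixel's ray), 0 where there is no reading.
- ctrl.calibration(name): a dict with "vfov" (degrees; the focal length in pixels is half the picture's height over the tangent of half this angle, whatever the lens; pixels are square), "cx", "cy" (the principal point, pixels), "extrinsics" (4x4, takes a point from camera to world coordinates). Camera axes: x right, y down, z forward; pixel columns grow to the right and rows downward; lengths in mm; the calibration is good to about 2 mm. A picture is of the moment at which its call begins. calibration takes no time and is no camera call.
- ctrl.finish_job(): hands the job in; it is judged then, once.
Trained networks look in the newest picture that a camera, given by its name, has taken for a name from the list of things; names that differ only in an ending like _2 or _b are one class to them, and where a whole thing is asked for, a point or a joint stands for the part that bears it (a point fixed in the world has none). Each returns a list of dicts, best first, with "confidence" (0 to 1); they miss things now and then, are a little off and sometimes report something else, mostly with a low value. They report only what shows in the picture. A call takes as long as a camera call.
- ctrl.search_frame(camera, name): "bbox" ([left, top, right, bottom] in pixels, round what is visible of it).
- ctrl.trace(camera, name): "pixels" (480x640 bool, what is visible of it) and "bbox" ([left, top, right, bottom] in pixels, round what is visible of it).
The state is a dict: "clock": time; "qpos": joint angles; "qd": joint speeds; "tau": joint torques, N m; "eef_pos": TCP position; "tool_rot": TCP orientation; "force": force on the tool from outside, world axes, zero at the start; "torque": the same for the moment, N m; "width": finger opening in mm; "gripper_force": force on a finger pad.
Only numpy, scipy, OpenCV 4.12 (cv2) and the standard library are available. Lean on these libraries where they do the work, as an engineer would, in place of code of your own. Each camera call takes 0.05 s, during which the arm holds its last target. There are 200 camera calls.

## Task

The yellow kitchen timer has run out and the next batch is resting: press its red clear key down and let it up, then press its green start key down and let it up, each lightly with a fingertip, leaving the timer lying where it is. Do not press its black minutes key, do not touch the white and blue timers, and do not move, lift or knock anything else on the bench. Finish with the hand drawn back at least a hand's breadth (10 cm) from the keys.

Things in the scene. Friction and masses are not known exactly. Their poses are not given: they have to be found in the camera images.
- yellow_timer: YELLOW. Kitchen timer, 92 (x) by 120 (y) by 24 mm, lying flat, loose, about 0.2 kg. Origin: centre of its underside; z up; +x to the side with the display (flush to 1 mm), -x to the side with the keys. Row of three keys, 16 (x) by 22 mm (y), at x = -27 mm: black minutes y = +38, red clear y = 0, green start y = -38 mm. They stand 6 mm proud, tops 30 mm above the bench.
- yellow_clear_top (a point): Centre of the top face of the yellow timer's RED clear key (middle of the row); moves down with the key. Axes as the timer's.
- yellow_start_top (a point): Centre of the top face of the yellow timer's GREEN start key (at the -y end of the row); moves down with the key. Axes as the timer's.
- yellow_clear (a joint): The red clear key. Joint of that key: 0 = up, 0.004 m = fully down; it moves straight down against a spring (1 N to start, 4.2 N fully down) and comes up again by itself when let go.
- yellow_start (a joint): The green start key. Joint of that key: 0 = up, 0.004 m = fully down; it moves straight down against a spring (1 N to start, 4.2 N fully down) and comes up again by itself when let go.
- yellow_minutes (a joint): The black minutes key (at the +y end of the row), not to be pressed. Joint of that key: 0 = up, 0.004 m = fully down; it moves straight down against a spring (1 N to start, 4.2 N fully down) and comes up again by itself when let go.
- white_timer: WHITE case, otherwise the same as the yellow timer, same axes; not to be touched. The three timers' places are swapped about.
- blue_timer: BLUE case, otherwise the same as the yellow timer, same axes; not to be touched.
- extract_bottle: Small amber bottle with a black cap, upright between two timers, 36 mm across, 85 mm high; origin at the centre of its underside, z up.
- colour_bottle: Small red food-colouring bottle with a white cap, upright between two timers, 32 mm across, 75 mm high; origin at the centre of its underside, z up.
- jug: Clear measuring jug behind the timers, 110 mm across the rim, 115 mm high, handle out to 94 mm on its +y side; origin at the centre of its underside.
- tub: White round tub with a green lid behind the timers, 164 mm across, 100 mm high; origin at the centre of its underside.
- spatula: Spatula with a wooden handle, about 270 mm long, lying at the back right along its own x (blade at +x, towards the middle of the bench).

How it is judged:
By the outcome, as a careful person would: the job done as asked, in the order asked, and still so for the second after the job is handed in, with the robot touching nothing.
It also fails if it takes over 38 s, if anything falls off the work surface, if the arm or the gripper's body presses on something with over 40 N, if the wrist force passes 120 N, or if a joint passes its speed limit or range.

## Working session

There is one attempt and no reset: what is moved stays moved. The work goes in short steps, Python scripts to look and compute and a tool call to move; the robot and the scene stay as the last step left them, time stands still between calls to the robot, and variables do not carry over. Pictures are saved under pics/ and viewed, at most 10 in all, crops included, and the job is handed in when it is done.

Besides the shell and the picture viewer there is one more tool, called after "Call:" by a JSON object that holds its "fn" and its "kwargs", one argument or row to a line. play_rows: Moves the arm, as the interface text tells. Its arguments: {"type":"object","properties":{"targets":{"type":"array"}},"required":["targets"]}

```bash
mkdir -p pics; cat > h.py <<'E'
import numpy as np,cv2
from cell import ctrl
def world(cam,u,v,d):
    c=ctrl.calibration(cam); f=240/np.tan(np.radians(c["vfov"]/2))
    u,v,d=map(np.asarray,(u,v,d))
    p=np.stack([(u-c["cx"])*d/f,(v-c["cy"])*d/f,d,np.ones_like(d)],-1)
    return (p@np.asarray(c["extrinsics"]).T)[...,:3]
E
python3 - <<'E'
from h import *
s=ctrl.read_state();print(s["clock"],s["eef_pos"],s["tool_rot"],s["width"],s["force"])
for c in("top","side"):
    im,d=ctrl.get_image(c);cv2.imwrite(f"pics/{c}0.png",im[:,:,::-1]);np.save(c+"d.npy",d)
    print(c,ctrl.calibration(c))
    for n in("yellow_timer","yellow_clear","yellow_start","yellow_minutes"):
        for r in ctrl.trace(c,n)[:2]:
            m=r["pixels"]&(d>0);v,u=np.nonzero(m)
            w=world(c,u,v,d[m]);print(n,round(r["confidence"],2),r["bbox"],m.sum(),np.median(w,0).round(1),w.mean(0).round(1))
E
```

```text
0.0 [ 250.97814822 -598.93397982  249.09124386] [-3.13967943e+00  5.65774164e-05  3.96814003e-01] 85.55899807905543 [ 0.16516546 -0.56629388  0.04846893]
top {'vfov': 46.94036285282361, 'cx': 308.30832005934025, 'cy': 231.43697707225218, 'extrinsics': array([[ 4.95952090e-03, -9.87538702e-01,  1.57298171e-01,
         4.66486226e+02],
       [-9.99919834e-01, -6.73005413e-03, -1.07252716e-02,
         1.45707714e+01],
       [ 1.16502460e-02, -1.57232369e-01, -9.87492913e-01,
         1.11471857e+03],
       [ 0.00000000e+00,  0.00000000e+00,  0.00000000e+00,
         1.00000000e+00]])}
yellow_timer 0.68 [407.0, 265.3, 482.1, 322.3] 2856 [ 519.  -264.7   24.8] [ 518.7 -265.    24.6]
yellow_timer 0.34 [462.8, 299.9, 471.4, 308.0] 83 [ 501.7 -310.3   29.8] [ 501.3 -310.5   29.9]
yellow_clear 0.58 [443.3, 304.1, 454.2, 309.1] 71 [ 492.  -272.2   30.6] [ 492.7 -272.3   30.7]
yellow_start 0.64 [462.3, 303.1, 474.9, 308.2] 100 [ 501.8 -309.4   29.7] [ 501.5 -309.8   29.3]
yellow_minutes 0.42 [423.1, 306.4, 437.1, 316.1] 96 [ 484.  -236.9   29.4] [ 484.7 -236.8   29.4]
side {'vfov': 49.91422196970181, 'cx': 322.8117652501279, 'cy': 236.12794002823716, 'extrinsics': array([[-9.14608572e-01, -3.17061681e-01,  2.50924392e-01,
         3.90802022e+02],
       [-4.04312818e-01,  7.09888728e-01, -5.76705418e-01,
         5.42841066e+02],
       [ 4.72279178e-03, -6.28911667e-01, -7.77462417e-01,
         7.49150609e+02],
       [ 0.00000000e+00,  0.00000000e+00,  0.00000000e+00,
         1.00000000e+00]])}
yellow_timer 0.94 [395.9, 139.7, 447.9, 188.9] 2123 [ 517.  -252.4   23.4] [ 517.4 -254.8   21.6]
yellow_start 0.44 [433.3, 143.8, 444.1, 151.0] 52 [ 502.9 -305.    28.4] [ 502.6 -306.3   28.1]
yellow_minutes 0.39 [429.1, 167.2, 441.4, 178.8] 63 [ 484.7 -231.7   28.9] [ 484.8 -232.    28.7]
```

```bash
python3 - <<'E'
import cv2
a=cv2.imread("pics/top0.png");cv2.imwrite("pics/top0c.png",cv2.resize(a[220:360,360:520],None,fx=5,fy=4.2))
E
```

```text
(no output)
```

View pics/top0.png

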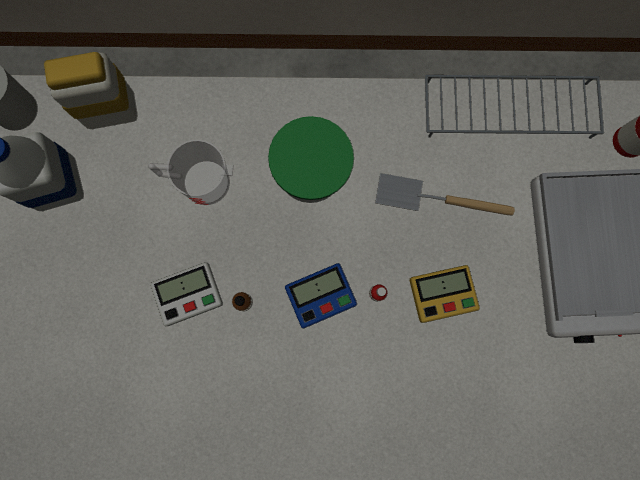

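View pics/side0.png

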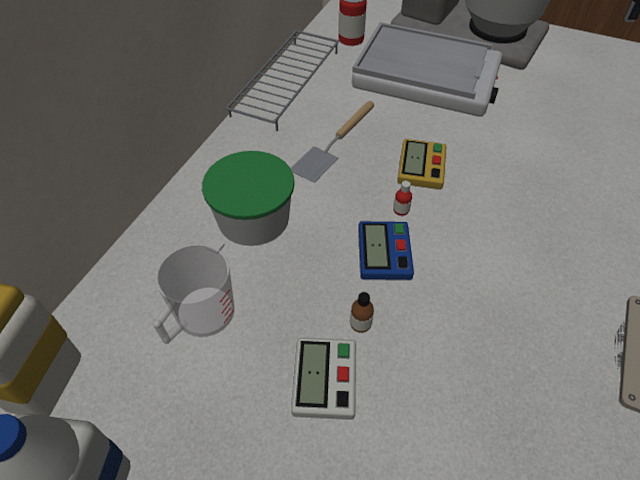

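View pics/top0c.png

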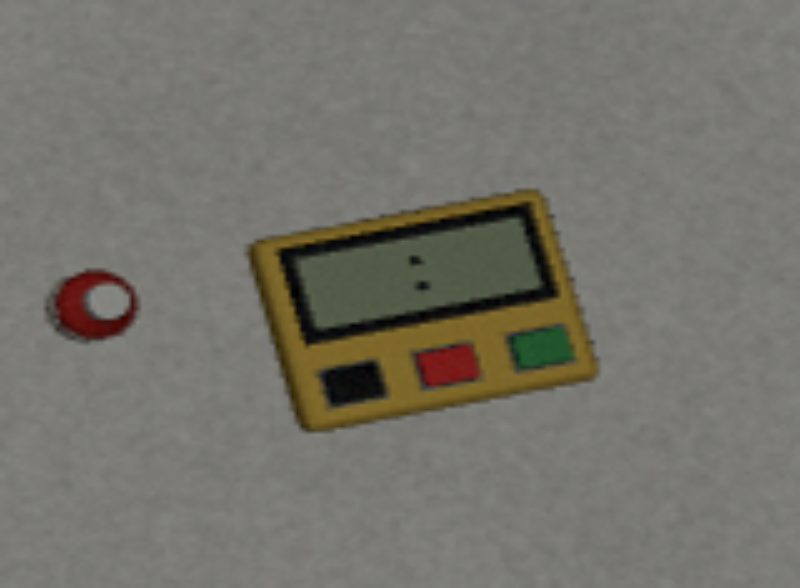

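The top view shows the yellow timer at about (444,293), with the black, red and green keys at about (431,311), (449,307) and (468,303). The red bottle is at (379,292), well clear of it. The side view agrees. With the fingers shut, the tip is about 22 x 29 mm, which fits on one key at a time.

```bash
cat > key.py <<'E'
from h import *
from scipy.spatial.transform import Rotation as R
def onplane(cam,u,v,z=30):
    a,b=world(cam,u,v,500.),world(cam,u,v,1500.);return a+(b-a)*(z-a[2])/(b[2]-a[2])
P={k:onplane("top",*p) for k,p in dict(black=(430.6,311.2),red=(449.4,307.1),green=(468.2,302.9)).items()}
d=P["black"]-P["green"];yaw=np.arctan2(-d[0],d[1])
mid=sum(P.values())/3;y=np.array([-np.sin(yaw),np.cos(yaw),0])
red=mid;green=mid-38*y
if __name__=="__main__":
    s=ctrl.read_state();M=R.from_euler("xyz",s["tool_rot"]).as_matrix()
    print(s["clock"],s["eef_pos"],s["tool_rot"],s["width"],s["force"])
    print({k:v.round(1) for k,v in P.items()},"len",np.linalg.norm(d),"yaw deg",np.degrees(yaw),red,green)
    for k,g in(("red",red),("green",green)):
        print(k,"shift cm",(M.T@(g+[0,0,19]-s["eef_pos"])/10).round(2),"spin",np.degrees(s["tool_rot"][2]-yaw).round(1))
E
python3 key.py; python3 - <<'E'
from h import *
im=cv2.imread("pics/side0.png");hsv=cv2.cvtColor(im,cv2.COLOR_BGR2HSV)
from key import onplane
# side check: red and green key blobs inside timer box
for n,lo,hi in(("red",(0,150,60),(8,255,255)),("green",(50,120,40),(80,255,255))):
    m=cv2.inRange(hsv,lo,hi)[139:189,396:448];v,u=np.nonzero(m);print(n,len(u),onplane("side",u.mean()+396,v.mean()+139).round(1))
E
```

```text
0.5 [ 251.1955984  -599.47814102  249.97645116] [-3.14152251e+00 -4.60245641e-05  3.96704463e-01] 86.04482865991025 [ 0.25692047 -0.08126157 -0.30146388]
{'black': array([ 483.6, -236.2,   30. ]), 'red': array([ 491.7, -273.2,   30. ]), 'green': array([ 500. , -310.3,   30. ])} len 75.93104980867584 yaw deg 12.497903655171644 [ 491.77289972 -273.22212338   30.        ] [ 499.99624765 -310.32167255   30.        ]
red shift cm [ 34.79 -20.8   20.1 ] spin 10.2
green shift cm [ 34.12 -17.06  20.1 ] spin 10.2
red 38 [ 492.7 -270.    30. ]
green 51 [ 501.4 -306.1   30. ]
```

Call:
{"fn": "play_rows", "kwargs": {
  "targets": [
    [1,4,-2.4,0,2],
    [1,8,-4.8,0,4],
    [1,12,-7.2,0,6],
    [1,16,-9.6,0,8],
    [1,20,-12,0,10],
    [1,24,-14.4,0,10],
    [1,28,-16.8,0,10],
    [1,32,-19.2,0,10],
    [1,34.8,-20.8,0,10],
    [1,34.8,-20.8,4,10]
  ]
}}

```text
clock: 1.5
eef_pos: [499.7, -269.1, 214.0]
tool_rot: [3.137, -0.012, 0.231]
force: [1.0, -0.8, -0.5]
width: -0.1
gripper_force: 0.0
```

Call:
{"fn": "play_rows", "kwargs": {
  "targets": [
    [1,0,0,3,0],
    [1,0,0,6,0],
    [1,0,0,9,0],
    [1,0,0,11,0],
    [1,0,0,12,0],
    [1,0,0,12,0],
    [1,0,0,12,0],
    [1,0,0,12,0]
  ]
}}

```text
clock: 2.3
eef_pos: [492.6, -273.7, 91.3]
tool_rot: [3.14, -0.002, 0.222]
force: [0.3, -0.3, -0.2]
width: -0.2
gripper_force: 0.0
```

```bash
python3 key.py; python3 - <<'E'
from h import *
a=ctrl.get_image("side")[0][:,:,::-1];cv2.imwrite("pics/s1.png",cv2.resize(a[50:230,330:530],None,fx=3.3,fy=3.3))
E
```

```text
2.3 [ 492.64889355 -273.67526042   91.28460928] [ 3.14002505e+00 -1.88189987e-03  2.22155489e-01] -0.21321352634963217 [ 0.28447646 -0.27186443 -0.2499224 ]
{'black': array([ 483.6, -236.2,   30. ]), 'red': array([ 491.7, -273.2,   30. ]), 'green': array([ 500. , -310.3,   30. ])} len 75.93104980867584 yaw deg 12.497903655171644 [ 491.77289972 -273.22212338   30.        ] [ 499.99624765 -310.32167255   30.        ]
red shift cm [-0.08 -0.07  4.23] spin 0.2
green shift cm [-0.1   3.73  4.23] spin 0.2
```

View pics/s1.png

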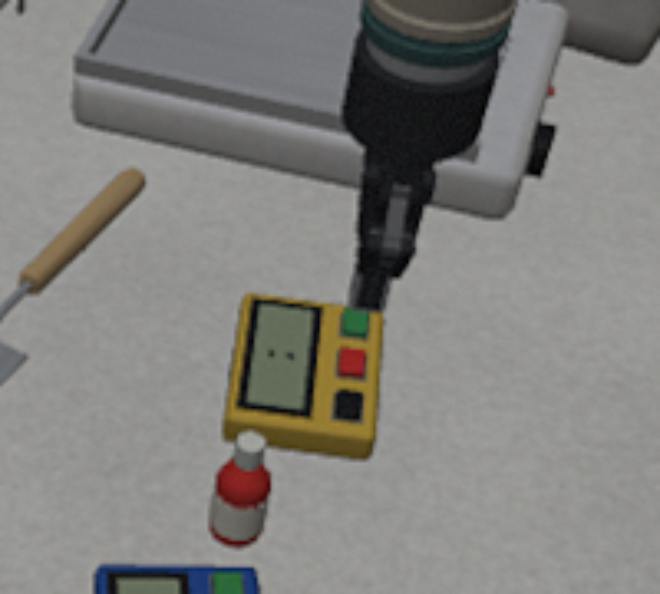

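The fingertip is shut and above the timer, in line with the red key. Next is a slow descent.

Call:
{"fn": "play_rows", "kwargs": {
  "targets": [
    [1,-0.1,0,1.5,0],
    [1,-0.1,0,3,0],
    [1,-0.1,0,3.6,0],
    [1,-0.1,0,3.9,0],
    [1,-0.1,0,3.9,0],
    [1,-0.1,0,3.9,0],
    [1,-0.1,0,3.9,0]
  ]
}}

```text
clock: 3.05
eef_pos: [491.2, -273.6, 51.4]
tool_rot: [3.141, -0.001, 0.222]
force: [0.1, 0.5, -0.0]
width: -0.3
gripper_force: 0.0
```

```bash
python3 key.py|grep -v black; python3 - <<'E'
from h import *
a=ctrl.get_image("side")[0][:,:,::-1];cv2.imwrite("pics/s2.png",cv2.resize(a[100:210,370:480],None,fx=5,fy=5))
E
```

```text
3.05 [ 491.15403952 -273.55362098   51.43699566] [ 3.14107049e+00 -6.53131987e-04  2.22243871e-01] -0.2811122917583476 [ 0.08220194  0.53973609 -0.00224914]
red shift cm [ 0.07 -0.02  0.24] spin 0.2
green shift cm [0.05 3.78 0.25] spin 0.2
```

View pics/s2.png

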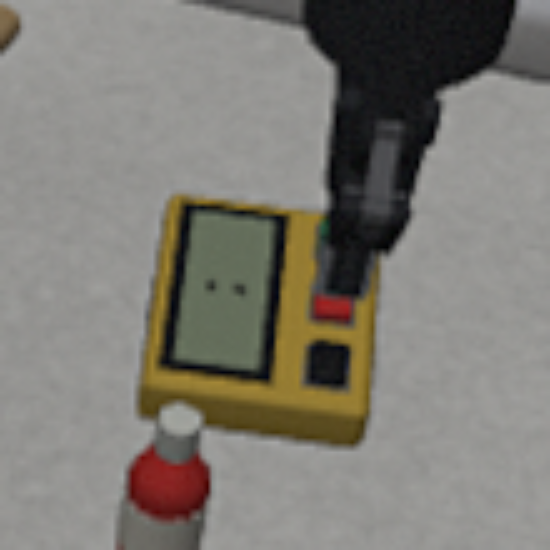

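The tip is just above the red key, but seems a few mm off towards -x and green. I'll check this by projecting the points into the side view.

```bash
python3 - <<'E'
from key import *
c=ctrl.calibration("side");E=np.linalg.inv(c["extrinsics"]);f=240/np.tan(np.radians(c["vfov"]/2))
def pr(p):
    q=E@np.r_[p,1];return np.array([f*q[0]/q[2]+c["cx"],f*q[1]/q[2]+c["cy"]])
cr=lambda p:((pr(p)-[370,100])*5).round(0)
s=ctrl.read_state();t=s["eef_pos"]-[0,0,19]
x=np.array([np.cos(yaw),np.sin(yaw),0])
print("tip",cr(t),"tip +-11x",cr(t+11*x),cr(t-11*x),"near +7y",cr(t+7*y),"+14",cr(t+14*y))
print("red key (top cam)",cr(red),"corners",[cr(red+a*8*x+b*11*y) for a in(-1,1) for b in(-1,1)])
im,d=ctrl.get_image("side");v,u=np.mgrid[140:172,425:455];w=world("side",u,v,d[140:172,425:455])
k=(w[...,2]>33)&(w[...,2]<48);W=w[k]-red
print("finger pts rel red: x",np.percentile(W@x,[2,50,98]).round(1),"y",np.percentile(W@y,[2,50,98]).round(1),"zmin",w[k][:,2].min())
E
```

```text
tip [339. 287.] tip +-11x [312. 284.] [366. 291.] near +7y [338. 299.] +14 [337. 310.]
red key (top cam) [336. 292.] corners [array([358., 277.]), array([355., 313.]), array([318., 271.]), array([315., 307.])]
finger pts rel red: x [-9.8  0.7 11.2] y [-1.2  8.2 15. ] zmin 33.34548775994904
```

Call:
{"fn": "play_rows", "kwargs": {
  "targets": [
    [1,0.15,-0.15,0,0],
    [1,0.15,-0.15,0.2,0],
    [1,0.15,-0.15,0.4,0],
    [1,0.15,-0.15,0.5,0],
    [1,0.15,-0.15,0.5,0],
    [1,0.15,-0.15,0.5,0]
  ]
}}

```text
clock: 3.75
eef_pos: [492.4, -271.4, 46.2]
tool_rot: [-3.142, -0.001, 0.223]
force: [0.3, 0.4, 3.6]
width: -0.1
gripper_force: 1.5
```

Call:
{"fn": "play_rows", "kwargs": {
  "targets": [
    [1,0,0,0.05,0],
    [1,0,0,0.1,0],
    [1,0,0,0.1,0],
    [1,0,0,0.1,0]
  ]
}}

```text
clock: 4.15
eef_pos: [492.4, -271.4, 45.1]
tool_rot: [3.142, -0.001, 0.222]
force: [1.5, 2.0, 4.0]
width: 0.1
gripper_force: 1.9
```

Call:
{"fn": "play_rows", "kwargs": {
  "targets": [
    [1,0,0,0.05,0],
    [1,0,0,0.1,0],
    [1,0,0,0.1,0],
    [1,0,0,0.1,0]
  ]
}}

```text
clock: 4.55
eef_pos: [492.4, -271.4, 44.7]
tool_rot: [3.141, -0.001, 0.222]
force: [1.4, 2.5, 9.9]
width: -0.1
gripper_force: 4.7
```

The force jumped to 9.9 N, so the red key reached its stop. Now lift straight up and check that the timer stayed put.

Call:
{"fn": "play_rows", "kwargs": {
  "targets": [
    [1,0,0,-0.4,0],
    [1,0,0,-0.8,0],
    [1,0,0,-3,0],
    [1,0,0,-5,0],
    [1,0,3.8,-5,0],
    [1,0,3.8,-5,0],
    [1,0,3.8,-5,0]
  ]
}}

```text
clock: 5.25
eef_pos: [499.0, -310.2, 93.7]
tool_rot: [3.141, 0.002, 0.22]
force: [0.5, 0.5, 0.3]
width: 0.0
gripper_force: 0.0
```

```bash
python3 key.py|grep -v black; python3 - <<'E'
from h import *
from key import onplane
a=ctrl.get_image("side")[0][:,:,::-1]
hsv=cv2.cvtColor(np.ascontiguousarray(a),cv2.COLOR_BGR2HSV)
for n,lo,hi in(("red",(0,150,60),(8,255,255)),("green",(50,120,40),(80,255,255))):
    m=cv2.inRange(hsv,lo,hi)[139:189,396:448];v,u=np.nonzero(m);print(n,len(u),onplane("side",u.mean()+396,v.mean()+139).round(1))
E
```

```text
5.25 [ 498.96153021 -310.15694781   93.65511271] [3.14139421e+00 1.76310478e-03 2.19556415e-01] 0.043646487142029004 [0.46841843 0.53848844 0.2519258 ]
red shift cm [ 0.11 -3.76  4.46] spin 0.1
green shift cm [0.11 0.04 4.47] spin 0.1
red 40 [ 492.6 -270.    30. ]
green 51 [ 501.4 -306.1   30. ]
```

The timer hasn't moved and the red key is up again. Now the green key, to the same depth.

Call:
{"fn": "play_rows", "kwargs": {
  "targets": [
    [1,0.1,-0.1,2,0],
    [1,0.1,-0.1,3.8,0],
    [1,0.1,-0.1,4.3,0],
    [1,0.1,-0.1,4.5,0],
    [1,0.1,-0.1,4.7,0],
    [1,0.1,-0.1,4.85,0],
    [1,0.1,-0.1,4.95,0],
    [1,0.1,-0.1,5,0],
    [1,0.1,-0.1,5,0],
    [1,0.1,-0.1,5,0]
  ]
}}

```text
clock: 6.3
eef_pos: [501.1, -307.2, 44.8]
tool_rot: [-3.141, -0.0, 0.222]
force: [-2.9, 2.0, 7.1]
width: -0.1
gripper_force: 3.3
```

Call:
{"fn": "play_rows", "kwargs": {
  "targets": [
    [1,0,0,-0.4,0],
    [1,0,0,-0.8,0],
    [1,0,0,-4,0],
    [1,0,0,-8,0],
    [1,0,0,-12,0],
    [1,0,0,-16,0],
    [1,0,0,-20,0],
    [1,0,0,-20,0],
    [1,0,0,-20,0],
    [1,0,0,-20,0]
  ]
}}

```text
clock: 7.3
eef_pos: [500.5, -307.3, 243.1]
tool_rot: [-3.141, 0.001, 0.222]
force: [-0.3, -0.1, 0.1]
width: -0.1
gripper_force: 0.0
```

```bash
python3 - <<'E'
from h import *
from key import onplane
print(ctrl.read_state()["eef_pos"])
a=np.ascontiguousarray(ctrl.get_image("side")[0][:,:,::-1]);cv2.imwrite("pics/s3.png",a)
hsv=cv2.cvtColor(a,cv2.COLOR_BGR2HSV)
for n,lo,hi in(("red",(0,150,60),(8,255,255)),("green",(50,120,40),(80,255,255))):
    m=cv2.inRange(hsv,lo,hi)[139:189,396:448];v,u=np.nonzero(m);print(n,len(u),onplane("side",u.mean()+396,v.mean()+139).round(1))
E
```

```text
[ 500.54011026 -307.2587475   243.11783141]
red 40 [ 492.7 -269.1   30. ]
green 51 [ 501.4 -306.1   30. ]
```

View pics/s3.png

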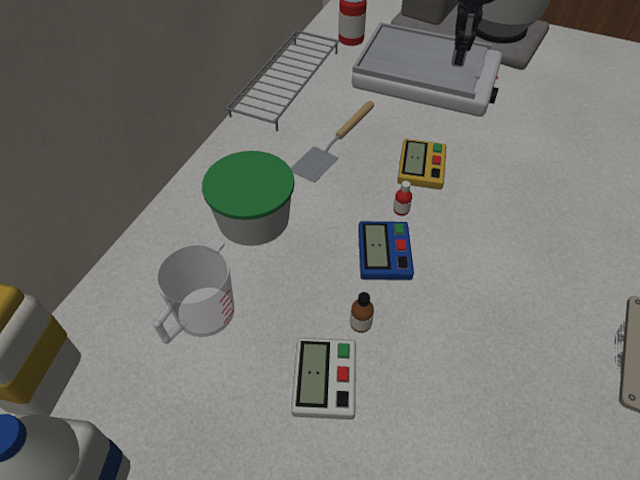

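Nothing in the side view has shifted: the yellow timer is still at (422,163) with its keys up, and the hand is about 19 cm above it.

```bash
python3 -c "
from cell import ctrl
print(ctrl.finish_job())"
```

```text
the job is handed in; nothing more can be done
None
```

I pressed and released the yellow timer's red clear key and then its green start key, both down to the stop; the timer did not move, nothing else was disturbed, the hand finished about 19 cm above the keys, and the job is handed in.

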